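# Fold the leaf over the parts tray and stow the tray

## Task

Put the parts tray away: turn its hinged wooden leaf right over its spine so that it lies flat on top of the tray, and only then push the tray fully home under the shelf. The leaf would foul the shelf if it were not folded first. Do it all with the fingertips, gripping and picking up nothing, leave the loose things on the bench where they are, and finish with the hand clear.

Things in the scene. Friction and masses are not known exactly. Their poses are not given: they have to be found in the camera images.
- leaf (a joint): Angle of the leaf about its spine, rad: 0 = folded out level to the left of the tray, on a bearer; 1.57 = upright; 3.14 (its stop) = turned right over, flat on the tray. Plywood, 160 mm along the spine, 158 mm from spine to free edge, 9 mm thick, about 0.2 kg. Stiff hinge: it stays where it is left and must be pushed all the way down; 2 to 3.5 N at the edge moves it. Starts at 0 to 0.3.
- leaf_spine (a point): Point on the hinge pin, half-way along the spine, 64 mm above the bench, at the tray's left upper edge. It rides with the tray; its axes stay level: x along the spine and the tray's travel, away from the robot into the shelf, y to the left (towards the folded-out leaf), z up.
- leaf_edge (a point): Middle of the leaf's free edge, mid-thickness, 160 mm from the pin. Axes turn with the leaf: x along the spine, y from spine to free edge, z up when folded out, down when flat on the tray. Faces lie 4.5 mm to either side along z; the pin is 6 mm along +z. Folded out level it is 58 mm up; below, all is open to the bench except a fixed bearer strip 50 to 70 mm out from the spine.
- tray (a joint): How far the slide tray is drawn out, m: 0 = fully home against its stop, at most 0.2. It starts 0.165 to 0.195 out. It runs in grooved wooden runners with about 2 N of friction, stays where it is left, and cannot be lifted.
- tray_front (a point): Centre of the tray's front face (upright pine, 170 mm wide, 40 mm high, 22 to 62 mm above the bench, with a flush brass finger pull). x points into the shelf along the tray's travel, y left, z up. The tray is 290 mm long; leaf_spine is 100 mm along x and 85 mm along y from here. The leaf begins 20 mm behind this face; folded over, its top is 75 mm above the bench.
- shelf_front (a point): Point on the lower front edge of the fixed shelf, 100 mm above the bench, in line with the spine; x into the shelf, y left. The board is 18 mm thick and runs 420 mm right and 320 mm left of this point; equipment stands on it from 20 mm behind the edge, up to 235 mm above the bench. With the tray home its front face stands 50 mm in front of this edge.
- socket: Cream ceramic valve socket, 46 mm across and 22 mm high, standing loose on the bench; origin at the centre of its underside. Leave alone.
- former: Brass coil former, an upright spool 36 mm across and 60 mm high, loose; origin at the centre of its underside. Leave alone.
- valve: Glass valve standing upright on its black base, 34 mm across and 79 mm high, loose; origin at the centre of its underside. Leave alone.
- jar: Small jar of screws, 49 mm across and 54 mm high, loose; origin at the centre of its underside. Leave alone.
- earpiece: Green enamel headphone earpiece lying face up, 66 mm across and 26 mm high, with a short cable stub out to 46 mm from its centre along its own +x, loose; origin at the centre of its underside. Leave alone.
- chassis: Dented aluminium chassis plate lying flat, 150 mm (its own x) by 100 mm and 10 mm high, loose; origin at the centre of its underside. Leave alone.
- driver: Screwdriver lying flat along its own x, 170 mm long, loose. Leave alone.

How it is judged:
By the outcome, as a careful person would: the job done as asked, in the order asked, and still so for the second after the job is handed in, with the robot touching nothing.
It also fails if it takes over 64 s, if anything falls off the work surface, if the arm or the gripper's body presses on something with over 40 N, if the wrist force passes 120 N, or if a joint passes its speed limit or range.

## Robot

A 6-joint arm with a two-finger parallel gripper is mounted at the origin on the work surface. World frame = base frame: x ahead of the robot, y to its left, z up, the work surface at z = 0. Lengths are in m, angles in rad, forces in N, time in s.
With the tool pointing down it reaches from about 0.4 to 0.825 m from the base axis. Payload 7 kg.
Tool frame: the origin (TCP) lies at the very end of the fingers, on their centre line; the grasp point (between the pads) lies 19 mm behind it; z points along the fingers, y is the line along which they close (so a half turn about z gives the same grasp; the last joint's range is limited). The gripper opens to 85 mm and grips with 20 to 120 N. Pads are 22 mm wide; open, the fingers measure 114 mm over their backs; the gripper's body (76 mm by 85 mm) begins 54 mm behind the grasp point. The pads swing forward as they close: fully open they stand 13 mm farther back than shut.
Start: joints at [1.634, 0.359, 0.012, 0, -1.224, -0.288], TCP at [0.15, 0.658, 0.231] pointing down, gripper open.
Joint ranges: [-3.07, 3.07], [-1.43, 2.12], [-1.02, 1.25], [-3.03, 1.67], [-3.05, -0], [-3.03, 3.03]. Speed limits (rad/s): [2.39, 2.39, 3.01, 3.14, 3.14, 3.14].

## Interface

Orientations are given as a rotation vector (axis times angle).
In Python, from bench import manip, cams, order, spotter gives the robot as it stands.
- The arm moves only by the tool arm_command, never from a script. Its argument "commands" is a list of rows, each an object with "translation": the shift along the tool's x, y, z in mm, a list of three; "twist": the turn about the tool's z in rad. A call has 1 to 8 rows; each row shifts and turns the commanded pose from where the row before left it, along the tool's axes as they then stand; what a row does not reach is not made up. A row lasts 1/12 s, in which the tool goes at most 41.7 mm and 7.16 degrees, less where a joint would pass 70% of its speed; a pose out of reach is approached as far as the arm can. A call with a gripper value outside its range is refused whole. "fingers" is the finger opening in mm, from 0 to 85.4, set as the call begins (left out, the last holds). The fingers move at their own pace and stop on an object; the grip force is fixed at half the most. Time passes only in rows, so rows that do not move let the fingers close. It gives the time, the measured TCP pose, the force, the opening and the grip force at its end, in the units of the state.
- manip.get_obs(): the state, without advancing time (a new reading comes with each control period).
- cams.grab_frame(name): name is "scene" or "top" or "wrist"; returns the picture (480x640x3 uint8, red, green, blue); there is no depth.
- cams.camera_params(name): a dict with "fx", "fy", "cx", "cy" (pixels), "R" (3x3) and "t" (3): a world point X has camera coordinates R X + t. Camera axes: x right, y down, z forward; pixel columns grow to the right and rows downward; lengths in m; the calibration is good to about 2 mm. The wrist camera is an equidistant fisheye: a pixel r from the principal point sees the ray r / f radians off the axis. A picture is of the moment at which its call begins: read the wrist's pose just before it. camera_params takes no time and is no camera call; for the wrist camera it gives the pose at the moment of the call.
- order.hand_in(): hands the job in; it is judged then, once.
Trained networks look in the newest picture that a camera, given by its name, has taken for a name from the list of things; names that differ only in an ending like _2 or _b are one class to them, and where a whole thing is asked for, a point or a joint stands for the part that bears it (a point fixed in the world has none). Each returns a list of dicts, best first, with "score" (0 to 1); they miss things now and then, are a little off and sometimes report something else, mostly with a low value. They report only what shows in the picture. A call takes as long as a camera call.
- spotter.boxes_of(camera, label): "bbox" ([left, top, right, bottom] in pixels, round what is visible of it).
- spotter.outline_of(camera, label): "mask" (480x640 bool, what is visible of it) and "bbox" ([left, top, right, bottom] in pixels, round what is visible of it).
The state is a dict: "clock": time; "joint_pos": joint angles; "joint_vel": joint speeds; "tau": joint torques, N m; "ee_pos": TCP position; "orientation": TCP orientation; "force": force on the tool from outside, world axes, zero at the start; "torque": the same for the moment, N m; "finger_gap": opening from 0.0 (shut) to 1.0 (fully open); "grasp_force": force on a finger pad.
Only numpy, scipy, OpenCV 4.12 (cv2) and the standard library are available. Lean on these libraries where they do the work, as an engineer would, in place of code of your own. Each camera call takes 0.05 s, during which the arm holds its last target. There are 200 camera calls.

## Working session

There is one attempt and no reset: what is moved stays moved. The work goes in short steps, Python scripts to look and compute and a tool call to move; the robot and the scene stay as the last step left them, time stands still between calls to the robot, and variables do not carry over. Pictures are saved under pics/ and viewed, at most 10 in all, crops included, and the job is handed in when it is done.

Besides the shell and the picture viewer there is one more tool, called as name(argument=value, ...) on one line, values as JSON. arm_command: Moves the arm, as the interface text tells. Its arguments: {"type":"object","properties":{"commands":{"type":"array","items":{"type":"object","properties":{"translation":{"type":"array","items":{"type":"number"}},"twist":{"type":"number"}}}},"fingers":{"type":"number"}},"required":["commands"]}

```bash
mkdir -p pics; python3 - <<'E'
from bench import manip,cams,order,spotter
import cv2,numpy as np
o=manip.get_obs();print({k:np.round(v,3) for k,v in o.items()})
for n in("scene","top"):
    cv2.imwrite(f"pics/{n}0.png",cams.grab_frame(n)[:,:,::-1])
    p=cams.camera_params(n);print(n,p)
    for l in("leaf","tray","tray_front"):
        for d in spotter.boxes_of(n,l)[:2]:print(l,np.round(d["bbox"]),round(d["score"],2))
E
```

```text
{'clock': np.float64(0.0), 'joint_pos': array([ 1.634,  0.359,  0.011, -0.   , -1.224, -0.288]), 'joint_vel': array([-0.   ,  0.   ,  0.001,  0.001, -0.001,  0.   ]), 'tau': array([-0.0000e+00, -5.8332e+01,  2.9341e+01,  6.9370e+00, -6.0000e-03,
        0.0000e+00]), 'ee_pos': array([0.15 , 0.658, 0.23 ]), 'orientation': array([ 3.12 , -0.352, -0.   ]), 'force': array([ 0.231, -0.013, -0.166]), 'torque': array([ 0.024,  0.006, -0.022]), 'grasp_force': np.float64(0.0), 'finger_gap': np.float64(1.0)}
scene {'fx': 458.331631001185, 'fy': 458.331631001185, 'cx': 326.2788713148133, 'cy': 238.98186646686023, 'R': array([[ 0.91230045, -0.40946132, -0.00702294],
       [-0.28714282, -0.62735322, -0.72386251],
       [ 0.29198784,  0.66239668, -0.6899085 ]]), 't': array([-0.4987057 ,  0.24517272,  0.97766279])}
leaf [287. 207. 378. 276.] 0.89
tray [289. 210. 432. 350.] 0.57
tray_front [286. 206. 432. 351.] 0.7
top {'fx': 542.4167161464378, 'fy': 542.4167161464378, 'cx': 321.1697695902926, 'cy': 243.4940749774236, 'R': array([[-0.12866153, -0.99168414,  0.00296238],
       [-0.96628739,  0.12469366, -0.22525581],
       [ 0.22301322, -0.03184427, -0.97429515]]), 't': array([0.08025407, 0.58183005, 1.12900372])}
leaf [274. 215. 354. 293.] 0.64
tray [275. 188. 432. 300.] 0.61
tray_front [271. 190. 432. 301.] 0.75
```

View pics/scene0.png

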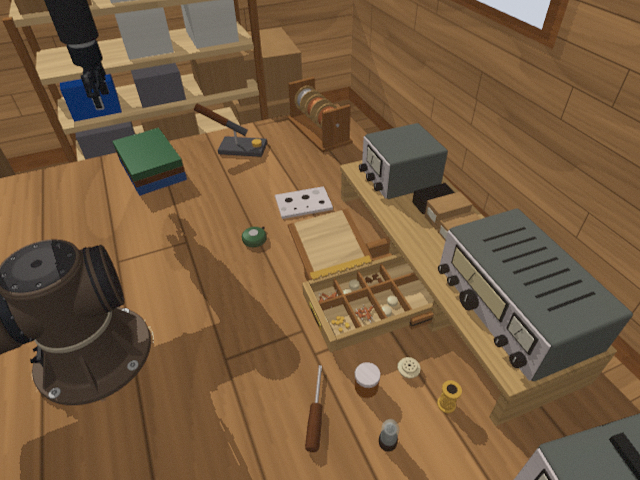

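View pics/top0.png

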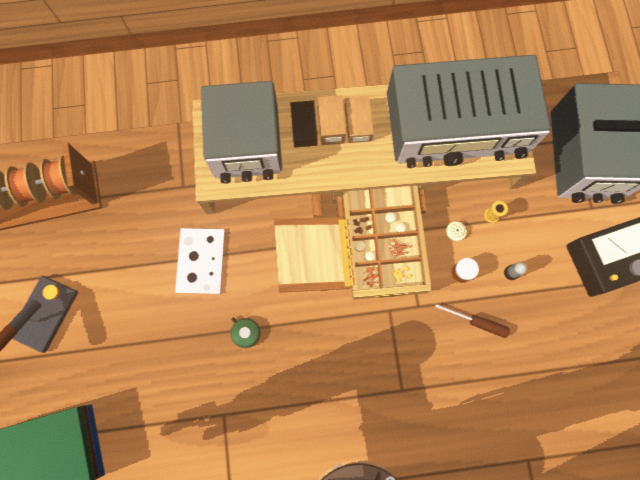

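The scene view shows the tray (~305-432, 255-345), its leaf folded out to the left (~290-370, 210-275) and the shelf behind. In the top view the leaf spans columns 275-350 and the tray 350-430, rows 188-297. I need a closer look for corner pixels.

```bash
python3 - <<'E'
import cv2,numpy as np
a=cv2.imread("pics/top0.png")[180:310,260:440];b=cv2.imread("pics/scene0.png")[200:360,280:440]
a=cv2.resize(a,None,fx=4,fy=4,interpolation=cv2.INTER_CUBIC);b=cv2.resize(b,None,fx=3.75,fy=3.75,interpolation=cv2.INTER_CUBIC)
cv2.imwrite("pics/a.png",a);cv2.imwrite("pics/b.png",b)
E
```

```text
(no output)
```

View pics/a.png

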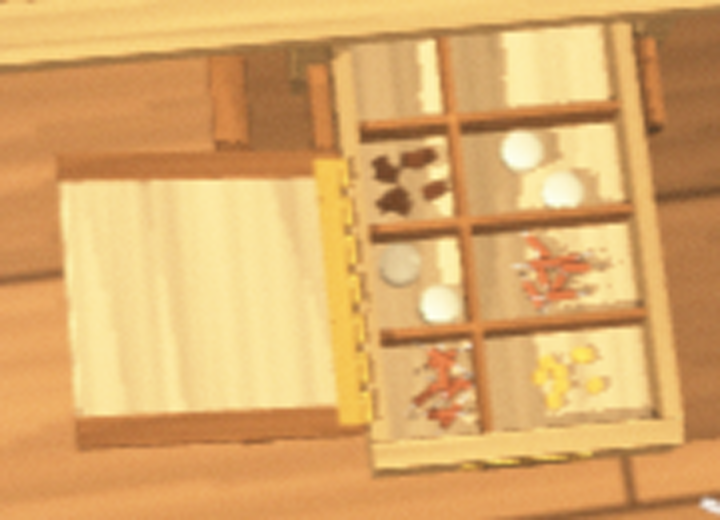

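View pics/b.png

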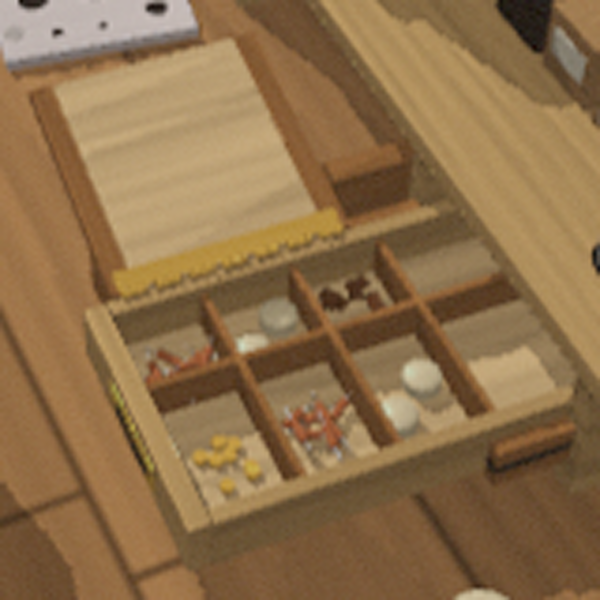

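The crops give corners. Top crop: tray front edge (374,463)-(684,436), leaf free edge (58,157)-(78,445). Scene crop: tray front top corners (88,310) and (195,528), leaf free corners (35,93) and (242,38).

```bash
cat > h.py <<'E'
from bench import manip,cams,order,spotter
import cv2,numpy as np
from scipy.optimize import least_squares
from scipy.spatial.transform import Rotation as Ro
def proj(p,X):
    c=np.asarray(X)@p["R"].T+p["t"];return c[:,:2]/c[:,2:]*[p["fx"],p["fy"]]+[p["cx"],p["cy"]]
def model(q):
    x,y,w,a=q;u=np.array([np.cos(w),np.sin(w),0]);v=np.array([-u[1],u[0],0]);k=np.array([0,0,1.])
    f=np.array([x,y,0]);s=f+.1*u+.085*v+.064*k
    r=np.cos(a)*v+np.sin(a)*k;n=np.cos(a)*k-np.sin(a)*v
    e=s+.16*r-.0015*n
    return np.array([f+.085*v+.062*k,f-.085*v+.062*k,e-.08*u,e+.08*u]),dict(u=u,v=v,spine=s,edge=s+.16*r-.006*n,front=f+.042*k)
E
python3 - <<'E'
from h import *
T=np.array([[374,463],[684,436],[78,445],[58,157]])/4+[260,180]
S=np.array([[88,310],[195,528],[35,93],[242,38]])/3.75+[280,200]
pt,ps=cams.camera_params("top"),cams.camera_params("scene")
f=lambda q:np.r_[(proj(pt,model(q)[0])-T).ravel(),(proj(ps,model(q)[0])-S).ravel()]
r=least_squares(f,[.55,-.05,0,.1]);print(r.x,r.fun.round(1));print({k:np.round(v,4) for k,v in model(r.x)[1].items()})
# objects at rough height
for l,h in(("earpiece",.02),("chassis",.01),("jar",.05),("driver",.01),("socket",.02)):
    d=spotter.boxes_of("top",l)
    if d:
        b=d[0]["bbox"];c=np.array([(b[0]+b[2])/2,(b[1]+b[3])/2])
        g=least_squares(lambda z:(proj(pt,[[*z,h]])-c).ravel(),[.6,0]).x;print(l,g.round(3),round(d[0]["score"],2))
q=cams.camera_params("wrist");print(manip.get_obs()["ee_pos"],Ro.from_rotvec(manip.get_obs()["orientation"]).as_matrix().round(3),-q["R"].T@q["t"])
E
```

```text
[ 0.46218028 -0.13499909 -0.03029624  0.21508403] [ 0.1 -0.3  0.4 -1.2  0.1 -0.1 -0.9 -1.1 -1.3 -0.3 -0.6  0.6 -2.3  1.2
  2.  -0.5]
{'u': array([ 0.9995, -0.0303,  0.    ]), 'v': array([0.0303, 0.9995, 0.    ]), 'spine': array([ 0.5647, -0.0531,  0.064 ]), 'edge': array([0.5695, 0.1045, 0.0923]), 'front': array([ 0.4622, -0.135 ,  0.042 ])}
earpiece [0.417 0.197] 0.94
chassis [0.595 0.282] 0.9
jar [ 0.49 -0.3 ] 0.56
driver [ 0.379 -0.31 ] 0.66
socket [ 0.588 -0.31 ] 0.62
[0.15046455 0.65799235 0.23133357] [[ 0.975 -0.223 -0.   ]
 [-0.223 -0.975  0.   ]
 [-0.    -0.    -1.   ]] [0.22572381 0.64024742 0.37409487]
```

arm_command(commands=[{"translation":[32,26,0]},{"translation":[32,26,0]},{"translation":[32,26,0]},{"translation":[32,26,0]},{"translation":[32,26,0]},{"translation":[32,26,0]},{"translation":[32,26,0]},{"translation":[32,26,0]}], fingers=0)

```text
validation failed for argument at $.co...
```

arm_command(commands=[{"translation":[32,26,0]},{"translation":[32,26,0]},{"translation":[32,26,0]},{"translation":[32,26,0]},{"translation":[32,26,0]},{"translation":[32,26,0]},{"translation":[32,26,0]},{"translation":[31,28,0]}])

```text
validation failed for argument at $.co...
```

arm_command(commands=[{"translation":[0,0,0],"twist":0.115},{"translation":[0,0,0],"twist":0.115},{"translation":[0,0,0],"twist":0.115},{"translation":[0,0,0],"twist":0.115},{"translation":[0,0,0],"twist":0.115},{"translation":[0,0,0],"twist":0.115}])

```text
clock: 1.15
ee_pos: [0.1505, 0.658, 0.2313]
orientation: [-2.815, 1.395, 0.0]
force: [0.1, -0.4, -0.4]
finger_gap: 1.0
grasp_force: 0.0
```

arm_command(commands=[{"translation":[0,0,0],"twist":0.115},{"translation":[0,0,0],"twist":0.115},{"translation":[0,0,0],"twist":0.115},{"translation":[0,0,0],"twist":0.115},{"translation":[0,0,0],"twist":0.115},{"translation":[0,0,0],"twist":0.111},{"translation":[0,0,0]}])

```text
validation failed for argument at $.co...
```

```bash
python3 - <<'E'
from h import *
o=manip.get_obs();print(o["ee_pos"],Ro.from_rotvec(o["orientation"]).as_matrix().round(3),o["joint_pos"].round(2),o["force"])
a=cams.grab_frame("scene")[130:330,230:497,::-1]
w=cams.grab_frame("wrist")[:,:,::-1]
a=cv2.resize(a,(640,480));cv2.imwrite("pics/c.png",cv2.resize(np.hstack([a,w]),(800,300)))
E
```

```text
[0.15047324 0.65799339 0.23132785] [[ 0.605 -0.796 -0.   ]
 [-0.796 -0.605  0.   ]
 [-0.    -0.    -1.   ]] [ 1.63  0.36  0.01 -0.   -1.22 -0.98] [ 0.13677374 -0.44981373 -0.43710336]
```

View pics/c.png

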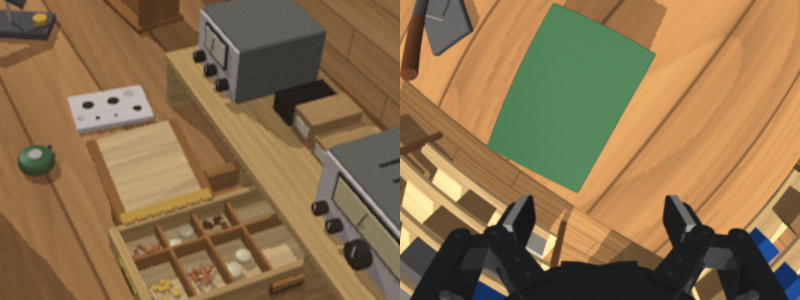

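Three calls were refused because every row needs a twist; only the first half of the turn went through. The picture shows the open gripper still over the green book. I'll continue from the present pose.

arm_command(commands=[{"translation":[41,0,0],"twist":0},{"translation":[41,0,0],"twist":0},{"translation":[41,0,0],"twist":0},{"translation":[41,0,0],"twist":0},{"translation":[41,0,0],"twist":0},{"translation":[41,0,0],"twist":0},{"translation":[41,0,0],"twist":0},{"translation":[41,0,0],"twist":0}], fingers=0)

```text
clock: 1.92
ee_pos: [0.3513, 0.3964, 0.2317]
orientation: [-2.821, 1.38, -0.0]
force: [0.6, 0.7, -0.2]
finger_gap: 0.002
grasp_force: 0.0
```

arm_command(commands=[{"translation":[41,0,0],"twist":0},{"translation":[41,0,0],"twist":0},{"translation":[41,0,0],"twist":0},{"translation":[41,0,0],"twist":0},{"translation":[41,0,0],"twist":0},{"translation":[41,0,0],"twist":0},{"translation":[41,0,0],"twist":0},{"translation":[41,-7,0],"twist":0}])

```text
clock: 2.58
ee_pos: [0.5566, 0.1402, 0.232]
orientation: [-2.821, 1.38, -0.001]
force: [0.6, 1.7, -0.4]
finger_gap: 0.004
grasp_force: 0.0
```

arm_command(commands=[{"translation":[0,0,0],"twist":0.115},{"translation":[0,0,0],"twist":0.115},{"translation":[0,0,0],"twist":0.115},{"translation":[0,0,0],"twist":0.115},{"translation":[0,0,0],"twist":0.115},{"translation":[0,0,0],"twist":0.105},{"translation":[0,0,0],"twist":0}])

```text
clock: 3.17
ee_pos: [0.5562, 0.1424, 0.2314]
orientation: [-2.194, 2.249, -0.0]
force: [0.0, 0.3, 0.6]
finger_gap: -0.0
grasp_force: 0.0
```

```bash
python3 - <<'E'
from h import *
o=manip.get_obs();print(o["ee_pos"],Ro.from_rotvec(o["orientation"]).as_matrix().round(3),o["joint_pos"].round(2),o["force"])
a=cams.grab_frame("scene")[130:330,230:497,::-1]
w=cams.grab_frame("wrist")[:,:,::-1]
a=cv2.resize(a,(640,480));cv2.imwrite("pics/d.png",cv2.resize(np.hstack([a,w]),(800,300)))
E
```

```text
[0.55616536 0.14235215 0.23138621] [[-0.025 -1.     0.   ]
 [-1.     0.025  0.   ]
 [-0.    -0.    -1.   ]] [ 0.59  0.19 -0.22 -0.   -1.16 -0.62] [0.03800735 0.27065558 0.6000782 ]
```

View pics/d.png

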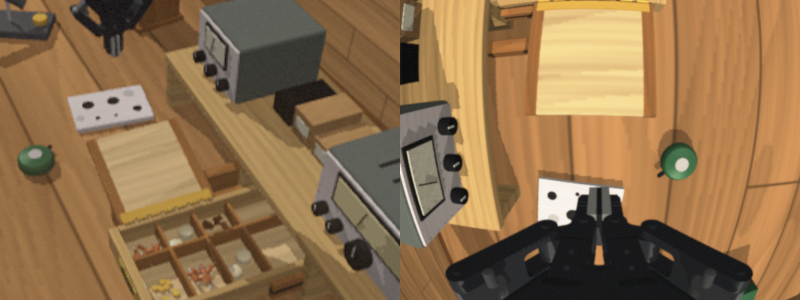

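The left half shows the hand above and beyond the leaf, with the leaf still folded out. In the wrist view (right half) the free edge runs from about (527,115) to (655,117), and the closed fingertips are at (600,190). I'll check the model's predicted edge against this.

```bash
python3 - <<'E'
from h import *
p=cams.camera_params("wrist")
def fe(X):
    c=np.asarray(X)@p["R"].T+p["t"];th=np.arctan2(np.hypot(c[:,0],c[:,1]),c[:,2]);k=th/np.hypot(c[:,0],c[:,1])
    return c[:,:2]*k[:,None]*p["fx"]+[p["cx"],p["cy"]]
M=np.array([[128,115],[255,117]])/.625
print(M[::-1])
for a in(0.05,.15,.215,.3):print(a,fe(model([.4622,-.135,-.0303,a])[0][2:]).round(1))
E
```

```text
[[408.  187.2]
 [204.8 184. ]]
0.05 [[397.4 186.9]
 [207.2 185.3]]
0.15 [[401.5 188. ]
 [201.5 186.4]]
0.215 [[404.5 187.7]
 [197.4 186.1]]
0.3 [[408.8 185.9]
 [191.7 184.3]]
```

arm_command(commands=[{"translation":[0,0,37],"twist":0},{"translation":[0,0,37],"twist":0},{"translation":[0,0,37],"twist":0},{"translation":[0,0,37],"twist":0},{"translation":[0,0,37],"twist":0},{"translation":[15,0,0],"twist":0},{"translation":[4,0,0],"twist":0},{"translation":[4,0,0],"twist":0}])

```text
clock: 3.93
ee_pos: [0.5562, 0.1189, 0.047]
orientation: [-2.198, 2.245, -0.001]
force: [0.1, -0.2, 0.5]
finger_gap: -0.001
grasp_force: 0.0
```

arm_command(commands=[{"translation":[4,0,0],"twist":0},{"translation":[2,0,0],"twist":0},{"translation":[0,0,0],"twist":0}])

```text
clock: 4.18
ee_pos: [0.559, 0.1169, 0.0496]
orientation: [-2.189, 2.239, -0.002]
force: [0.4, 12.1, 0.8]
finger_gap: 0.0
grasp_force: 0.0
```

arm_command(commands=[{"translation":[2,0,-4],"twist":0},{"translation":[1.5,0,-5],"twist":0},{"translation":[1.5,0,-5],"twist":0},{"translation":[1.5,0,-5],"twist":0}])

```text
clock: 4.52
ee_pos: [0.559, 0.1112, 0.0692]
orientation: [-2.189, 2.237, -0.002]
force: [-0.6, 13.9, 2.5]
finger_gap: 0.0
grasp_force: 0.0
```

arm_command(commands=[{"translation":[3,0,-7.5],"twist":0},{"translation":[3,0,-7.5],"twist":0},{"translation":[3,0,-7.5],"twist":0},{"translation":[3.3,0,-7.5],"twist":0},{"translation":[4.5,0,-7],"twist":0},{"translation":[4.5,0,-7],"twist":0},{"translation":[4.5,0,-7],"twist":0},{"translation":[4.5,0,-7],"twist":0}])

```text
clock: 5.18
ee_pos: [0.5557, 0.0771, 0.1259]
orientation: [-2.193, 2.243, -0.002]
force: [1.3, 1.9, -0.3]
finger_gap: 0.001
grasp_force: 0.0
```

```bash
python3 - <<'E'
from h import *
a=cams.grab_frame("scene")[130:330,230:497,::-1]
w=cams.grab_frame("wrist")[:,:,::-1]
a=cv2.resize(a,(640,480));cv2.imwrite("pics/e.png",cv2.resize(np.hstack([a,w]),(800,300)))
E
```

```text
(no output)
```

View pics/e.png

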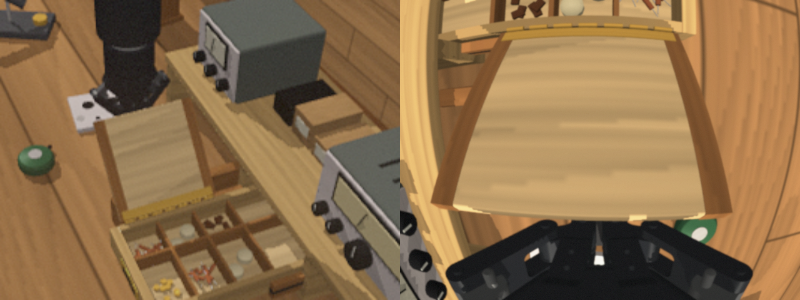

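The picture shows the leaf raised to roughly 45°, with the closed fingers behind its edge and nothing else disturbed. I'll continue along the arc.

arm_command(commands=[{"translation":[5,0,-7],"twist":0},{"translation":[5.5,0,-7],"twist":0},{"translation":[5.5,0,-7],"twist":0},{"translation":[6,0,-6],"twist":0},{"translation":[6.5,0,-6],"twist":0},{"translation":[7,0,-5],"twist":0},{"translation":[7,0,-5],"twist":0},{"translation":[7,0,-5],"twist":0}])

```text
clock: 5.95
ee_pos: [0.5532, 0.0262, 0.1716]
orientation: [2.194, -2.248, -0.0]
force: [1.3, 1.5, -1.9]
finger_gap: -0.002
grasp_force: 1.0
```

arm_command(commands=[{"translation":[7,0,-4],"twist":0},{"translation":[7,0,-4],"twist":0},{"translation":[7,0,-3],"twist":0},{"translation":[7,0,-2],"twist":0},{"translation":[0,0,0],"twist":0}])

```text
clock: 6.37
ee_pos: [0.5527, -0.0021, 0.1848]
orientation: [-2.194, 2.249, -0.001]
force: [0.5, 0.2, 0.0]
finger_gap: 0.002
grasp_force: 0.0
```

arm_command(commands=[{"translation":[7.5,0,-1],"twist":0},{"translation":[7.5,0,-1],"twist":0},{"translation":[7.5,0,-1],"twist":0},{"translation":[7,0,-1],"twist":0},{"translation":[8,0,0],"twist":0},{"translation":[8,0,0],"twist":0},{"translation":[8,0,0],"twist":0},{"translation":[8,0,0],"twist":0}])

```text
clock: 7.03
ee_pos: [0.551, -0.0631, 0.188]
orientation: [2.194, -2.248, -0.001]
force: [0.3, 2.0, -1.2]
finger_gap: 0.002
grasp_force: 1.0
```

arm_command(commands=[{"translation":[8,0,0],"twist":0},{"translation":[8,0,1],"twist":0},{"translation":[7,0,1.5],"twist":0},{"translation":[7.5,0,3.5],"twist":0},{"translation":[7.5,0,3.5],"twist":0},{"translation":[7,0,4],"twist":0},{"translation":[7,0,4],"twist":0}])

```text
clock: 7.62
ee_pos: [0.55, -0.1152, 0.1705]
orientation: [2.195, -2.248, 0.0]
force: [-0.3, 1.4, 0.7]
finger_gap: -0.002
grasp_force: 0.8
```

```bash
python3 - <<'E'
from h import *
o=manip.get_obs();print(o["ee_pos"],o["joint_pos"].round(2))
a=cams.grab_frame("scene")[130:330,230:497,::-1]
w=cams.grab_frame("wrist")[:,:,::-1]
a=cv2.resize(a,(640,480));cv2.imwrite("pics/f.png",cv2.resize(np.hstack([a,w]),(800,300)))
E
```

```text
[ 0.54997014 -0.11515824  0.17050402] [ 0.14  0.22 -0.33  0.   -1.02 -0.17]
```

View pics/f.png

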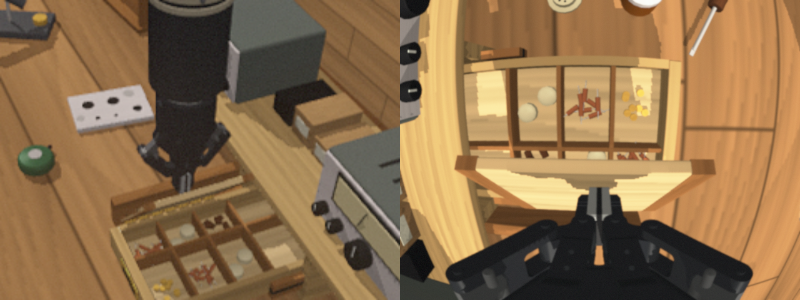

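The leaf is past vertical, leaning over the tray, with the fingertip on its outer face. I'll press it on down.

arm_command(commands=[{"translation":[8,0,7],"twist":0},{"translation":[8,0,7],"twist":0},{"translation":[8,0,7.5],"twist":0},{"translation":[6,0,8],"twist":0},{"translation":[5,0,8],"twist":0},{"translation":[5,0,8],"twist":0},{"translation":[5,0,9],"twist":0},{"translation":[3,0,8],"twist":0}])

```text
clock: 8.38
ee_pos: [0.5485, -0.1629, 0.1071]
orientation: [2.194, -2.248, -0.001]
force: [0.4, -1.2, 1.5]
finger_gap: -0.001
grasp_force: 0.7
```

arm_command(commands=[{"translation":[3,0,8],"twist":0},{"translation":[2,0,8],"twist":0},{"translation":[1,0,8],"twist":0},{"translation":[1,0,7],"twist":0},{"translation":[0,0,5],"twist":0},{"translation":[0,0,0],"twist":0}])

```text
clock: 8.88
ee_pos: [0.5521, -0.1696, 0.0744]
orientation: [-2.194, 2.243, -0.009]
force: [2.0, -2.7, 11.4]
finger_gap: 0.003
grasp_force: 6.0
```

arm_command(commands=[{"translation":[0,0,3],"twist":0},{"translation":[0,0,0],"twist":0},{"translation":[0,0,0],"twist":0}])

```text
clock: 9.13
ee_pos: [0.5546, -0.1698, 0.0742]
orientation: [-2.193, 2.24, -0.015]
force: [1.1, 0.2, 26.2]
finger_gap: 0.002
grasp_force: 13.2
```

arm_command(commands=[{"translation":[0,0,-20],"twist":0},{"translation":[0,0,-40],"twist":0},{"translation":[0,0,-40],"twist":0},{"translation":[-8,36,0],"twist":0},{"translation":[-8,36,0],"twist":0},{"translation":[-8,37,0],"twist":0},{"translation":[-9,37,0],"twist":0},{"translation":[0,0,0],"twist":0}])

```text
clock: 9.8
ee_pos: [0.3969, -0.132, 0.1686]
orientation: [-2.194, 2.249, 0.004]
force: [-1.3, 0.1, -0.5]
finger_gap: -0.001
grasp_force: 0.0
```

arm_command(commands=[{"translation":[0,0,0],"twist":0.115},{"translation":[0,0,0],"twist":0.115},{"translation":[0,0,0],"twist":0.115},{"translation":[0,0,0],"twist":0.115},{"translation":[0,0,0],"twist":0.115},{"translation":[0,0,0],"twist":0.115},{"translation":[0,0,0],"twist":0.115},{"translation":[0,0,0],"twist":0.115}])

```text
clock: 10.47
ee_pos: [0.4036, -0.1326, 0.1691]
orientation: [-0.96, 2.991, 0.0]
force: [-0.2, 0.7, 0.4]
finger_gap: 0.0
grasp_force: 0.0
```

arm_command(commands=[{"translation":[0,0,0],"twist":0.115},{"translation":[0,0,0],"twist":0.115},{"translation":[0,0,0],"twist":0.115},{"translation":[0,0,0],"twist":0.115},{"translation":[0,0,0],"twist":0.115},{"translation":[0,0,0],"twist":0.075},{"translation":[0,0,0],"twist":0}])

```text
clock: 11.05
ee_pos: [0.4035, -0.1326, 0.1691]
orientation: [0.041, 3.141, 0.0]
force: [0.3, 0.1, 0.3]
finger_gap: 0.001
grasp_force: 0.0
```

```bash
python3 - <<'E'
from h import *
o=manip.get_obs();print(o["ee_pos"],Ro.from_rotvec(o["orientation"]).as_matrix().round(3),o["joint_pos"].round(2))
a=cams.grab_frame("scene")[180:380,230:497,::-1]
w=cams.grab_frame("top")[150:350,230:497,::-1]
a=cv2.resize(a,(640,480));w=cv2.resize(w,(640,480));cv2.imwrite("pics/g.png",cv2.resize(np.hstack([a,w]),(800,300)))
E
```

```text
[ 0.40352727 -0.132594    0.1690591 ] [[-1.     0.026  0.   ]
 [ 0.026  1.     0.   ]
 [-0.     0.    -1.   ]] [ 0.15 -0.01 -0.6  -0.   -0.98 -1.75]
```

View pics/g.png

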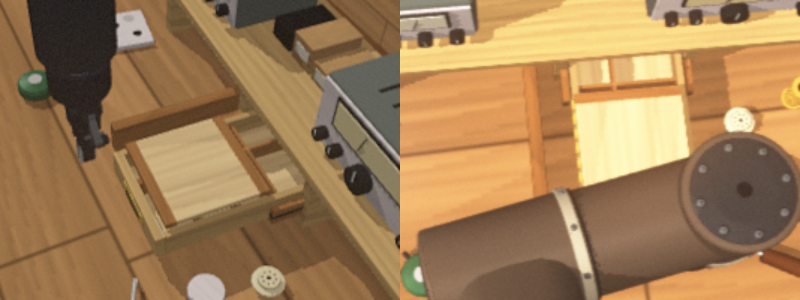

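The leaf lies flat on the tray, the hand stands in front of it, and the loose things look undisturbed. Now I'll lower the hand and push.

arm_command(commands=[{"translation":[0,0,41],"twist":0},{"translation":[0,0,41],"twist":0},{"translation":[0,0,41],"twist":0},{"translation":[-15,0,0],"twist":0},{"translation":[-15,0,0],"twist":0},{"translation":[-8,0,0],"twist":0},{"translation":[-8,0,0],"twist":0},{"translation":[-8,0,0],"twist":0}])

```text
clock: 11.82
ee_pos: [0.4573, -0.134, 0.0463]
orientation: [-0.035, -3.14, -0.0]
force: [-3.5, -0.1, 0.5]
finger_gap: -0.001
grasp_force: 1.0
```

arm_command(commands=[{"translation":[-10,0,0],"twist":0},{"translation":[-10,0,0],"twist":0},{"translation":[-10,0,0],"twist":0},{"translation":[-10,0,0],"twist":0},{"translation":[-10,0,0],"twist":0},{"translation":[-10,0,0],"twist":0},{"translation":[-10,0,0],"twist":0},{"translation":[-10,0,0],"twist":0}])

```text
clock: 12.48
ee_pos: [0.5386, -0.136, 0.0464]
orientation: [0.036, 3.141, -0.0]
force: [-1.8, -1.4, 0.7]
finger_gap: -0.0
grasp_force: 1.2
```

arm_command(commands=[{"translation":[-10,0,0],"twist":0},{"translation":[-10,0,0],"twist":0},{"translation":[-10,0,0],"twist":0},{"translation":[-10,0,0],"twist":0},{"translation":[-10,0,0],"twist":0},{"translation":[-10,0,0],"twist":0},{"translation":[-10,0,0],"twist":0}])

```text
clock: 13.07
ee_pos: [0.6084, -0.1376, 0.0463]
orientation: [-0.036, -3.141, 0.0]
force: [-3.0, -2.3, 0.6]
finger_gap: 0.001
grasp_force: 1.2
```

arm_command(commands=[{"translation":[-5,0,0],"twist":0},{"translation":[-5,0,0],"twist":0},{"translation":[-4,0,0],"twist":0},{"translation":[0,0,0],"twist":0}])

```text
clock: 13.4
ee_pos: [0.6226, -0.1377, 0.0464]
orientation: [0.036, 3.14, 0.0]
force: [0.6, -0.7, -0.3]
finger_gap: -0.002
grasp_force: 0.0
```

arm_command(commands=[{"translation":[-5,0,0],"twist":0},{"translation":[-4,0,0],"twist":0},{"translation":[0,0,0],"twist":0}])

```text
clock: 13.65
ee_pos: [0.6243, -0.1382, 0.0454]
orientation: [-0.038, -3.129, -0.0]
force: [-18.3, 1.9, 12.7]
finger_gap: -0.0
grasp_force: 9.3
```

arm_command(commands=[{"translation":[-2,0,0],"twist":0},{"translation":[0,0,0],"twist":0},{"translation":[0,0,0],"twist":0}])

```text
clock: 13.9
ee_pos: [0.6243, -0.1383, 0.0452]
orientation: [-0.039, -3.127, -0.001]
force: [-23.4, 2.4, 14.9]
finger_gap: -0.001
grasp_force: 11.8
```

arm_command(commands=[{"translation":[15,0,0],"twist":0},{"translation":[30,0,0],"twist":0},{"translation":[30,0,0],"twist":0},{"translation":[30,0,-20],"twist":0},{"translation":[30,0,-30],"twist":0},{"translation":[30,0,-40],"twist":0},{"translation":[0,0,-40],"twist":0},{"translation":[0,0,0],"twist":0}])

```text
clock: 14.57
ee_pos: [0.4763, -0.1346, 0.1773]
orientation: [0.033, 3.128, -0.001]
force: [1.8, -0.3, 0.8]
finger_gap: 0.002
grasp_force: 0.0
```

```bash
python3 - <<'E'
from h import *
a=cams.grab_frame("scene")[180:380,280:547,::-1]
a=cv2.resize(a,(800,600),interpolation=cv2.INTER_CUBIC)
p=cams.camera_params("scene")
for x in(.6352,):
    m=model([x,-.135-.0303*(x-.4622),-.0303,3.1416])
    print((((proj(p,m[0])-[280,180])*3).round()))
    s=m[1]["spine"]-.05*m[1]["u"];s[2]=.1  # shelf edge 50mm behind face in line with spine
    v=m[1]["v"];print(((proj(p,[s+.1*v,s-.2*v])-[280,180])*3).round())
cv2.imwrite("pics/i.png",a)
E
```

```text
[[272. 243.]
 [380. 404.]
 [398. 381.]
 [586. 315.]]
[[275. 113.]
 [473. 379.]]
```

View pics/i.png

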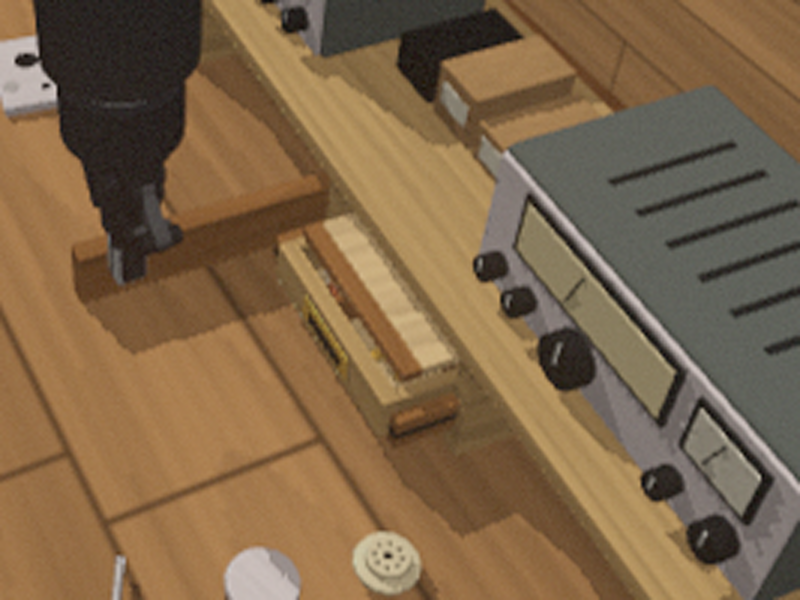

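The tray is home: its front corners are at about (280,240) and (385,402), close to the predicted 50 mm in front of the shelf edge. It also stopped hard at 23 N. The leaf is flat under the shelf, and the hand is clear.

```bash
python3 -c "
from bench import order
print(order.hand_in())"
```

```text
the job is handed in; nothing more can be done
None
```

The leaf is folded flat onto the tray, the tray was then pushed home against its stop under the shelf, no loose things were touched as far as the pictures show, and the job was handed in with the hand clear at about 15 s.

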